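# Unlock the lock box and hold the bolt drawn

## Robot

A 6-joint arm with a two-finger parallel gripper is mounted at the origin on the work surface; the furniture and walls round the work are solid. World frame = base frame: x ahead of the robot, y to its left, z up, the work surface at z = 0. Lengths are in m, angles in degrees, forces in N, time in s.
With the tool pointing down it reaches from about 0.25 to 0.725 m from the base axis. Payload 9.7 kg.
Tool frame: the origin (TCP) lies midway between the tips of the shut fingers; the grasp point (between the pads) lies 19 mm behind it; z points along the fingers, y is the line along which they close (so a half turn about z gives the same grasp; the last joint's range is limited). The gripper opens to 85 mm and grips with 20 to 120 N. Pads are 22 mm wide; open, the fingers measure 114 mm over their backs; the gripper's body (76 mm by 85 mm) begins 54 mm behind the grasp point. The pads swing forward as they close: fully open they stand 13 mm farther back than shut.
Start: joints at [0, 4.979, 10.078, 95.1, 0, 90], TCP at [0.55, -0, 0.231] pointing down, gripper open.
Joint ranges: [-179.16, 179.16], [-48.56, 103.87], [-65.8, 70.77], [-126.05, 130.52], [-82.76, 87.17], [-180, 180]. Speed limits (degrees/s): [127.2, 127.2, 147.25, 180, 180, 180].

## Interface

Orientations are given as [roll, pitch, yaw] about the fixed x, y, z axes, in that order (R = Rz(yaw) Ry(pitch) Rx(roll)).
In Python, from workcell import * gives the robot as it stands.
- The arm moves only by the tool servo_tool, never from a script. Its argument "moves" is a list of rows, each a list of 4 numbers: the shift along the world's x, y, z in cm, then the turn about the world's z in rad. A call has 1 to 20 rows; each row is the pose to reach, as a shift and turn from the pose commanded when the call began; what a row does not reach only later rows make up. A row lasts 1/12 s, in which the tool goes at most 41.7 mm and 7.16 degrees, less where a joint would pass 70% of its speed; a pose out of reach is approached as far as the arm can. A call with a gripper value outside its range is refused whole. "claw" is the closure, from 0 (fully open) to 1 (shut), set as the call begins (left out, the last holds). The fingers move at their own pace and stop on an object; "force" is the grip in N (left out, the last holds). Time passes only in rows, so rows that repeat a pose let the fingers close. It gives the time, the measured TCP pose, the force, the opening and the grip force at its end, in the units of the state.
- get_obs(): the state, without advancing time (a new reading comes with each control period).
- camera(name): name is "scene" or "side" or "wrist"; returns the picture (400x640x3 uint8, red, green, blue); there is no depth.
- get_calibration(name): a dict with "fx", "fy", "cx", "cy" (pixels), "k1" (the pictures are not rectified: a ray, as slopes to the right and down, at radius r is drawn at 1 + k1 r^2 times it, then the intrinsics apply), "rvec" (rotation vector, rad) and "tvec" (3), from world to camera coordinates, as OpenCV has them; the wrist camera has in their place "tool_from_camera" (4x4, takes a point from camera to tool coordinates, whose origin is the TCP and whose axes are the flange's). Camera axes: x right, y down, z forward; pixel columns grow to the right and rows downward; lengths in m; the calibration is good to about 2 mm. A picture is of the moment at which its call begins: read the wrist's pose just before it. get_calibration takes no time and is no camera call.
- job_done(): hands the job in; it is judged then, once.
The state is a dict: "time": time; "q": joint angles; "qd": joint speeds; "joint_efforts": joint torques, N m; "ee_pos": TCP position; "tcp_rot": TCP orientation; "wrist_force": force on the tool from outside, world axes, zero at the start; "torque": the same for the moment, N m; "opening": finger opening in m; "grasp_force": force on a finger pad.
Only numpy, scipy, OpenCV 4.12 (cv2) and the standard library are available. Lean on these libraries where they do the work, as an engineer would, in place of code of your own. Each camera call takes 0.05 s, during which the arm holds its last target. There are 200 camera calls.

## Task

Slide the flat shutter on the grey lock box off its keyhole until it stops, take the key out of the wooden stand, push it fully home in the keyhole (sticky wafers inside resist a straight push; a light press with a wiggle eases it past them) and turn it a quarter turn clockwise, seen from above, until it stops. The lock springs back if let go, so finish still gripping the key and holding it turned, so that I can lift the lid; leave everything else on the worktop where it stands.

Things in the scene. Friction and masses are not known exactly. Their poses are not given: they have to be found in the camera images.
- lock_box: Grey painted steel box, 154 (x) x 184 (y) x 70 mm, fixed to the worktop. Origin: centre of the underside. On its lid a steel lock plate (56 x 134 mm, top face 78 mm above the worktop) with two rails 86 mm above the worktop, one each side of the shutter, along the box's y. A barrel bolt on its -x face is drawn back by the turned key.
- keyhole (a point): Centre of the keyhole's mouth, at box (0, -30, 78) mm, axes as the box. A slot 24 mm along the box's x, 9 mm along its y, straight down. 9 and 15 mm deep the key meets two sticky turning wafers with 22 x 7 mm slots, the first about 0.26 rad anticlockwise, the next clockwise; they resist a straight push (15 to 40 N), but pressed at 5 N and wiggled 0.16 rad in yaw both ways the key drops past.
- keyhole_floor (a point): Floor of the keyhole, 36 mm straight below its mouth, where the key's tip is when fully home. The lowest 15 mm of the keyhole are the spring-loaded plug. The key can turn only when its tip is at least 33 mm deep.
- plug (a joint): Turn of the lock's plug in rad: 0 at rest, grows clockwise seen from above, stop at 1.571 (a quarter turn). A spring returns it to 0 (0.03 N m at the start, 0.11 N m at the stop). The key has about 0.15 rad of play in it, so the key must turn about 1.7 rad from the line of the slot to bring the plug to its stop.
- shutter (a joint): Slide of the shutter along the box's +y in m: 0 = centred over the keyhole, 0.055 = fully open at its stop. It stays where it is left; 1.5 N of friction.
- shutter_tab (a point): Top centre of the upright tab by which the shutter is moved: 24 mm along the box's x, 10 mm along its y, standing 20 mm above the 36 x 40 x 4 mm steel shutter plate; this point is 24.5 mm above the lock plate (102.5 mm above the worktop). Axes as the box.
- key: Loose steel key, 106 mm long, about 60 g, standing upright, bow up, in the stand. Origin: its tip, at the bottom; z points up along the 6 mm round shank. Bit: a flat blade centred on the shank, 20 mm along x, 5 mm along y, 0 to 13 mm above the tip, the lowest 2 mm tapered to 18 x 4 mm. It fits the keyhole either way round, its x along the box's x.
- key_bow (a point): Centre of the key's bow, 88 mm above the tip, axes as the key: a black plastic block 36 mm along the key's x, 12 mm thick along its y, 36 mm tall. Grip it across the 12 mm.
- key_stand: Wooden block 70 x 60 x 46 mm on a 78 x 68 mm foot, fixed to the worktop, with a slot 22 mm (its x) by 7 mm (its y) from the top, 41 mm deep, in which the key stands with its tip 5 mm above the worktop. Origin: centre of the underside.
- pepper_shaker: Bystander, not to be moved: glass-bodied shaker with a grey cap, 44 mm across, 90 mm tall. Origin: centre of the underside.
- spice_jar: Bystander, not to be moved: glass spice jar with a red cap, 45 mm across, 106 mm tall. Origin: centre of the underside.
- lemon: Bystander, not to be moved: lemon, 78x55x56 mm. Origin: centre of the underside.
- mug: Bystander, not to be moved: white mug with a handle, 82x112x94 mm. Origin: centre of the underside.
- jam_jar: Bystander, not to be moved: jam jar with a white lid, 72 mm across, 102 mm tall. Origin: centre of the underside.
- yoghurt_tub: Bystander, not to be moved: small tub, 72 mm across, 72 mm tall. Origin: centre of the underside.
Things that resemble listed ones, but are neither listed nor needed, are in the scene too. Several things have the shape of the lock_box; the one meant has the colours described above. Leave any red look-alike of the key alone.

How it is judged:
By the outcome, as a careful person would: the job done as asked, in the order asked, and still so for the second after the job is handed in, while the arm keeps its last pose, push and grip.
It also fails if it takes over 67 s, if anything falls off the work surface, if the arm or the gripper's body presses on something with over 40 N, if the wrist force passes 120 N, or if a joint passes its speed limit or range.

## Working session

There is one attempt and no reset: what is moved stays moved. The work goes in short steps, Python scripts to look and compute and a tool call to move; the robot and the scene stay as the last step left them, time stands still between calls to the robot, and variables do not carry over. Pictures are saved under pics/ and viewed, at most 10 in all, crops included, and the job is handed in when it is done.

Besides the shell and the picture viewer there is one more tool, called by a JSON object that holds its "api" and its "payload", one argument or row to a line. servo_tool: Moves the arm, as the interface text tells. Its arguments: {"type":"object","properties":{"moves":{"type":"array","items":{"type":"array","items":{"type":"number"}}},"claw":{"type":"number"},"force":{"type":"number"}},"required":["moves"]}

```bash
mkdir -p pics; ls
cat > h.py <<'E'
from workcell import *
import numpy as np, cv2
from scipy.spatial.transform import Rotation as R
def cam(name, ob=None):
    c=get_calibration(name)
    K=np.array([[c['fx'],0,c['cx']],[0,c['fy'],c['cy']],[0,0,1]]); d=np.array([c['k1'],0,0,0,0.])
    if 'rvec' in c:
        Rm=cv2.Rodrigues(np.array(c['rvec'],float))[0]; o=-Rm.T@np.array(c['tvec']).ravel(); Rw=Rm.T
    else:
        T=np.array(c['tool_from_camera']); Rt=R.from_euler('xyz',ob['tcp_rot'],degrees=True).as_matrix()
        Rw=Rt@T[:3,:3]; o=np.array(ob['ee_pos'])+Rt@T[:3,3]
    return K,d,o,Rw
def ray(C,uv):
    K,d,o,Rw=C
    p=cv2.undistortPoints(np.array(uv,float).reshape(-1,1,2),K,d).reshape(-1,2)
    return (Rw@np.c_[p,np.ones(len(p))].T).T
def onplane(C,uv,z):
    r=ray(C,uv); return C[2]+r*((z-C[2][2])/r[:,2])[:,None]
def proj(C,P):
    K,d,o,Rw=C
    rv=cv2.Rodrigues(Rw.T)[0]; return cv2.projectPoints(np.array(P,float).reshape(-1,1,3),rv,-Rw.T@o,K,d)[0].reshape(-1,2)
def shot(name,fn=None):
    ob=get_obs(); im=camera(name)
    if fn: cv2.imwrite('pics/'+fn,im[:,:,::-1])
    return im,cam(name,ob)
E
python3 - <<'E'
from h import *
for n in ['scene','side','wrist']:
    im,C=shot(n,n+'0.png'); print(n,C[2].round(3),C[3][:,2].round(2),C[0][0,0])
o=get_obs();print(o)
a=[cv2.imread(f'pics/{n}0.png') for n in ['scene','side']]
E
```

```text
pics
scene [-0.201  0.82   0.709] [ 0.52 -0.7  -0.48] 466.8838051384892
side [-0.303 -1.373  0.959] [ 0.45  0.74 -0.5 ] 500.1034360569642
wrist [0.549 0.076 0.372] [-0.   -0.3  -0.95] 332.52463604911674
{'time': 0.15, 'q': array([ 1.84290882e-03,  5.00567808e+00,  1.00442371e+01,  9.50997339e+01,
       -6.34807332e-04,  9.00016108e+01]), 'qd': array([-0.15805349, -0.12319642,  0.17424509,  0.0154437 ,  0.0028624 ,
        0.04819317]), 'joint_efforts': array([-3.04631758e-03, -5.20762289e+01,  4.65044117e+01,  1.38444663e-02,
       -2.16874664e-04, -1.82086734e-05]), 'ee_pos': array([5.49821975e-01, 1.45272773e-05, 2.30722713e-01]), 'tcp_rot': array([-1.79938825e+02,  6.36526873e-04,  9.00002327e+01]), 'wrist_force': array([ 2.75039153e-02, -2.96019815e-01,  2.10160424e-04]), 'torque': array([-0.02347025,  0.02127441, -0.0327414 ]), 'grasp_force': 0.0, 'opening': 0.08509771263199212}
```

View pics/scene0.png

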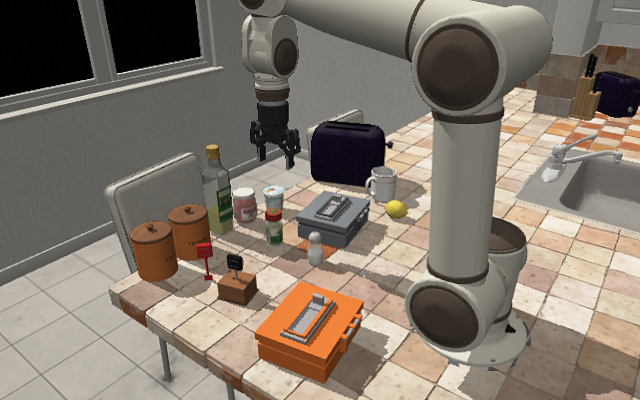

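View pics/side0.png

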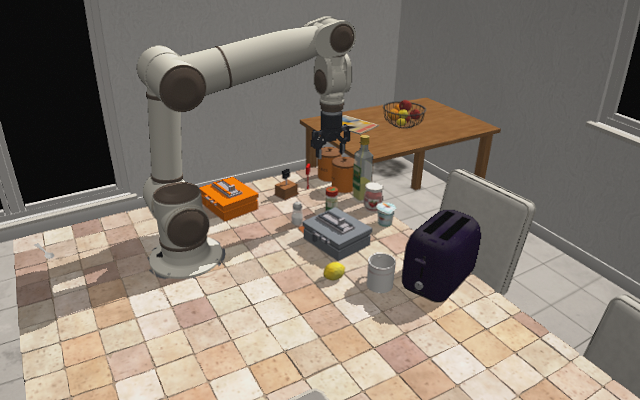

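View pics/wrist0.png

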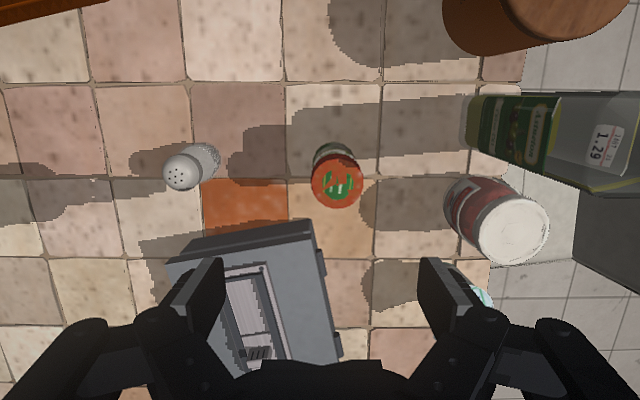

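The scene picture shows the grey box at about (333,218), the key stand at (237,287) with its black bow at (235,262), and the red decoy key at (204,255). In the wrist picture the grey box sits at the bottom, partly hidden by the gripper. Its far lid corners are near (167,262) and (310,222).

Run:
```python
from h import *
W=cam('wrist',get_obs());S=cam('scene');D=cam('side')
print('lid corners',onplane(W,[(167,262),(307,222),(340,358)],0.07).round(3))
print('scene lid',onplane(S,[(297,217),(322,192),(370,207),(346,236)],0.07).round(3))
print('bow',onplane(S,[(235,262)],0.093).round(3),'side',onplane(D,[(286,173)],0.093).round(3))
print('red',onplane(S,[(204,250)],0.093).round(3))
print('pepper',onplane(W,[(181,173)],.09),'spice',onplane(W,[(338,182)],.106))
print(W[3].round(2))
ims=[cv2.resize(cv2.imread('pics/scene0.png')[170:320,190:390],None,fx=4,fy=4,interpolation=cv2.INTER_CUBIC)]
cv2.imwrite('pics/sc.png',ims[0])
```

```text
lid corners [[ 0.391 -0.087  0.07 ]
 [ 0.535 -0.043  0.07 ]
 [ 0.57  -0.207  0.07 ]]
scene lid [[ 0.53  -0.055  0.07 ]
 [ 0.568 -0.224  0.07 ]
 [ 0.398 -0.228  0.07 ]
 [ 0.364 -0.053  0.07 ]]
bow [[0.485 0.226 0.093]] side [[0.488 0.224 0.093]]
red [[0.58  0.235 0.093]]
pepper [[0.4260653  0.01089497 0.09      ]] spice [[0.56251213 0.00696921 0.106     ]]
[[ 1.    0.   -0.  ]
 [ 0.   -0.95 -0.3 ]
 [-0.    0.3  -0.95]]
```

View pics/sc.png

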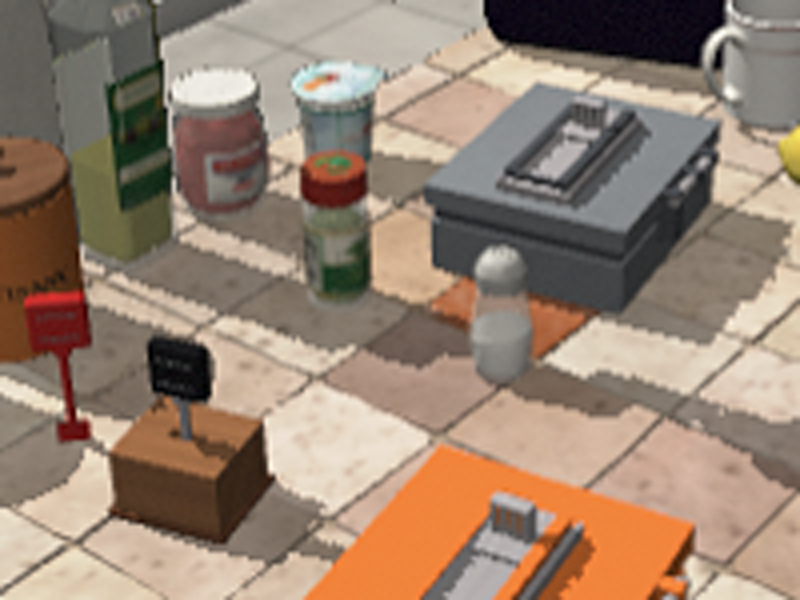

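The crop shows the grey box with its tab at the far end of the rails, which is the −y side. Its bolt side faces the robot (−x), so box +y is roughly world +y. Next I'll move the wrist camera over the box.

{"api": "servo_tool", "payload": {
  "moves": [
    [-1.4,-3,1.6,0],
    [-2.8,-6,3.2,0],
    [-4.2,-9,4.8,0],
    [-5.6,-12,6.4,0],
    [-7,-15,8,0],
    [-7,-15,8,0],
    [-7,-15,8,0]
  ],
  "claw": 1,
  "force": 30
}}

```text
time: 0.73
ee_pos: [0.4797, -0.1514, 0.3121]
tcp_rot: [179.9, 0.0, 89.8]
wrist_force: [0.4, -0.3, -0.5]
opening: 0.0006
grasp_force: 0.0
```

Run:
```python
from h import *
im,C=shot('wrist','w1.png')
print(get_obs()['ee_pos'])
```

```text
[ 0.47996438 -0.15044622  0.31119822]
```

View pics/w1.png

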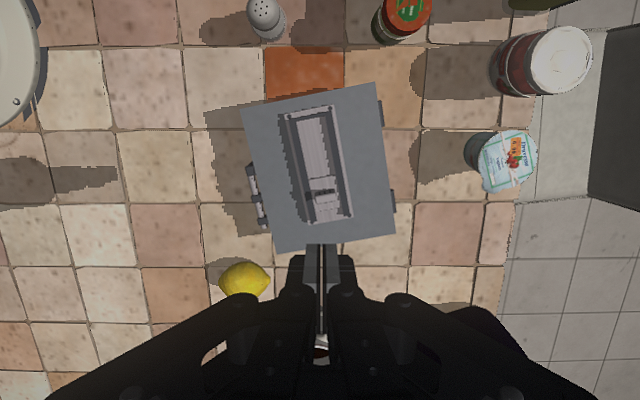

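The wrist view shows the whole grey lid, with corners near (239,107), (375,83), (395,232) and (275,254). The lock plate runs from about (280,108) to (352,220), and the tab is near (322,195). Now I'll measure these.

Run:
```python
from h import *
im=cv2.imread('pics/w1.png'); C=cam('wrist',get_obs())
print(im[150,260],im[170,370],im[150,310],im[195,322],im[130,300])
hsv=cv2.cvtColor(im,cv2.COLOR_BGR2HSV)
lid=im[150,260].astype(int)
m=(np.abs(im.astype(int)-lid).max(2)<14).astype(np.uint8)
m[260:]=0
m=cv2.morphologyEx(m,cv2.MORPH_OPEN,np.ones((3,3)))
n,l,s,c=cv2.connectedComponentsWithStats(m); k=l[150,260]; print(s[k])
cs=max(cv2.findContours((l==k).astype(np.uint8),0,1)[0],key=cv2.contourArea)
P=onplane(C,cs.reshape(-1,2),0.07)[:,:2]
print('lid rect',cv2.minAreaRect((P*1000).astype(np.float32)))
hole=np.zeros(im.shape[:2],np.uint8); cv2.drawContours(hole,[cs],-1,1,-1); hole&=(l!=k).astype(np.uint8)
hole=cv2.morphologyEx(hole,cv2.MORPH_OPEN,np.ones((5,5)))
h=max(cv2.findContours(hole,0,1)[0],key=cv2.contourArea)
print('plate',cv2.minAreaRect((onplane(C,h.reshape(-1,2),0.078)[:,:2]*1000).astype(np.float32)))
print('tabtop',onplane(C,[(322,195),(308,193),(337,190)],.1025).round(4))
cv2.imwrite('pics/w1c.png',cv2.resize(im[75:260,230:405],None,fx=3.2,fy=3.2,interpolation=cv2.INTER_NEAREST))
```

```text
[109 107 105] [115 112 111] [141 139 146] [106 104 109] [139 136 144]
[  240    82   155   172 12938]
lid rect ((479.1346130371094, -163.92916870117188), (153.48951721191406, 182.31057739257812), 10.852585792541504)
plate ((471.7253112792969, -155.34689331054688), (68.81062316894531, 135.4015350341797), 10.802266120910645)
tabtop [[ 0.4798 -0.18    0.1025]
 [ 0.4644 -0.1777  0.1025]
 [ 0.4962 -0.1743  0.1025]]
```

View pics/w1c.png

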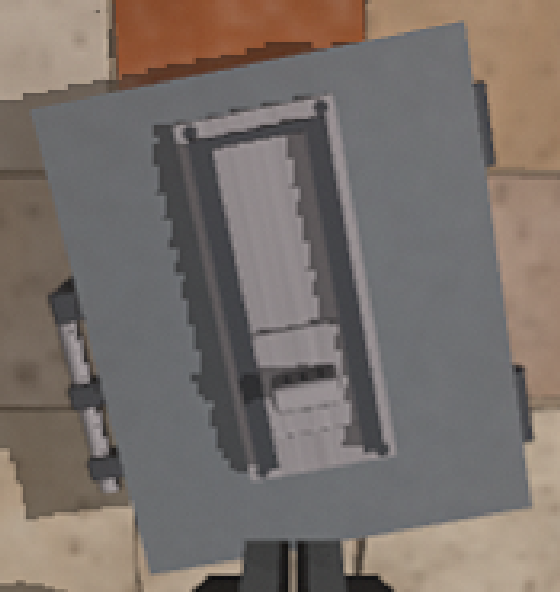

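Run:
```python
from h import *
C=cam('wrist',get_obs())
a=np.radians(10.85); Rb=np.array([[np.cos(a),-np.sin(a)],[np.sin(a),np.cos(a)]]); c=np.array([.4791,-.1639])
def box(uv,z): return ((onplane(C,uv,z)[:,:2]-c)@Rb*1000).round(1)
f=lambda L:np.array(L)/3.2+[230,75]
pl=f([(175,128),(333,97),(395,455),(253,478)])
print('plate .078',box(pl,.078).tolist(),'.086',box(pl,.086).tolist())
print('shutter edge',box(f([(255,332),(338,322)]),.082).tolist())
y=f([(310,y) for y in (368,383,408,432,468)])
for z in(.082,.1025):print(z,box(y,z).tolist())
print('tab x',box(f([(275,395),(350,382),(352,430),(283,437)]),.1025).tolist())
print('keyhole',c+Rb@[0,-.03])
im,S=shot('scene','s2.png')
# key & stand
hsv=cv2.cvtColor(im,cv2.COLOR_RGB2HSV)
print(im[262,235])
m=((im.max(2)<45)).astype(np.uint8); m[:248]=0;m[276:]=0;m[:,:222]=0;m[:,248:]=0
ys,xs=np.nonzero(m); print('bow px',xs.min(),xs.max(),ys.min(),ys.max(),xs.mean(),ys.mean(),onplane(S,[(xs.mean(),ys.mean())],.093).round(4))
```

```text
plate .078 [[-26.6, 74.6], [28.4, 74.5], [28.2, -57.7], [-26.1, -56.7]] .086 [[-25.7, 74.9], [28.2, 74.7], [27.9, -54.6], [-25.2, -53.6]]
shutter edge [[-13.7, -0.2], [16.2, -2.2]]
0.082 [[3.2, -17.1], [2.2, -22.7], [0.4, -32.1], [-1.3, -41.3], [-3.9, -55.2]]
0.1025 [[4.0, -11.3], [3.0, -16.6], [1.3, -25.5], [-0.3, -34.1], [-2.8, -47.3]]
tab x [[-9.7, -18.6], [16.5, -18.8], [14.2, -36.2], [-9.9, -34.2]]
keyhole [ 0.48474715 -0.1933637 ]
[23 22 23]
bow px 227 242 255 269 234.40625 261.9322916666667 [[0.4859 0.2266 0.093 ]]
```

The plate and shutter sit about 8 mm towards +y of where the lid centre puts them. I'll take a closer view from the spot where the push will start.

{"api": "servo_tool", "payload": {
  "moves": [
    [0.2,-3.5,-3.5,0.1],
    [0.4,-7,-7,0.19],
    [0.7,-10.5,-11,0.19],
    [0.7,-10.5,-11,0.19],
    [0.7,-10.5,-11,0.19],
    [0.7,-10.5,-11,0.19]
  ]
}}

```text
time: 1.33
ee_pos: [0.4866, -0.2541, 0.1992]
tcp_rot: [-179.8, -0.2, 100.9]
wrist_force: [0.2, 0.3, 1.3]
opening: 0.0002
grasp_force: 0.0
```

Run:
```python
from h import *
im,C=shot('wrist','w2.png')
o=get_obs();print(o['ee_pos'],o['tcp_rot'],o['q'])
c=np.array([.4791,-.1639]);a=np.radians(10.85); Rb=np.array([[np.cos(a),-np.sin(a)],[np.sin(a),np.cos(a)]])
for n,p,z in [('kh',[0,-.03],.078),('lid++',[.077,.092],.07),('lid-+',[-.077,.092],.07),('lid+-',[.077,-.092],.07)]:
    print(n,proj(C,[*(c+Rb@p),z]).round(0))
cv2.imwrite('pics/w2c.png',cv2.resize(im[60:320,180:480,::-1],None,fx=2.3,fy=2.3,interpolation=cv2.INTER_CUBIC))
```

```text
[ 0.48712202 -0.25387539  0.20088732] [-1.79939773e+02 -7.44466699e-02  1.00926647e+02] [-2.75381658e+01  4.43641991e+00  6.12207991e+00  9.17791252e+01
  2.08279818e-02  5.15351315e+01]
kh [[336. 117.]]
lid++ [[447. -61.]]
lid-+ [[227. -61.]]
lid+- [[425. 192.]]
```

View pics/w2c.png

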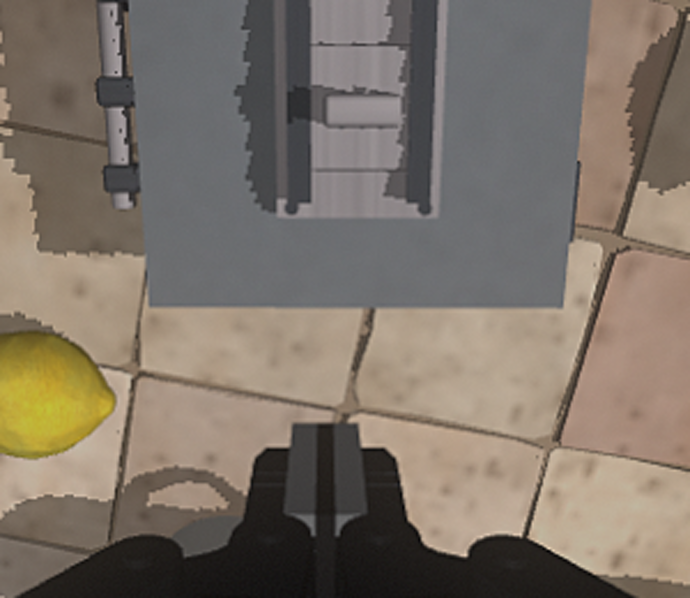

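The close crop shows the tab top at crop (327–402, 95–128), the shutter edges at crop rows 44 and 170, and the plate's end at row 217. The lid corner lands where I predicted it.

Run:
```python
from h import *
C=cam('wrist',get_obs())
a=np.radians(10.85); Rb=np.array([[np.cos(a),-np.sin(a)],[np.sin(a),np.cos(a)]]); c=np.array([.4791,-.1639])
def box(uv,z): return ((onplane(C,np.array(uv)/2.3+[180,60],z)[:,:2]-c)@Rb*1000).round(1).tolist()
print('tab',box([(327,95),(402,95),(402,128),(327,128)],.1025))
print('shutter',box([(357,44),(357,170)],.082))
print('plate',box([(277,217),(440,217),(445,10)],.078))
print('lid',box([(150,306),(563,306),(585,80)],.07))
k=c+Rb@[0,-.03]; print(k, c+Rb@[0,-.065])
```

```text
tab [[-9.6, -17.9], [13.0, -17.8], [13.3, -27.6], [-9.6, -27.6]]
shutter [[0.0, -2.3], [0.6, -42.6]]
plate [[-26.9, -59.3], [29.9, -59.1], [28.5, 8.4]]
lid [[-75.2, -94.0], [78.5, -93.6], [78.7, -13.1]]
[ 0.48474715 -0.1933637 ] [ 0.4913355  -0.22773802]
```

The shutter centre is 30 mm from the plate centre, so the shutter is closed. I'll drop in behind the tab and push it along box +y.

{"api": "servo_tool", "payload": {
  "moves": [
    [0.2,2.5,-2,0],
    [0.3,4.1,-5,0],
    [0.3,4.1,-8,0],
    [0.3,4.1,-10,0],
    [0.3,4.1,-11,0],
    [0.3,4.1,-11,0],
    [0.3,4.1,-11,0]
  ]
}}

```text
time: 1.97
ee_pos: [0.4906, -0.2135, 0.0928]
tcp_rot: [179.9, 0.0, 100.9]
wrist_force: [0.7, -0.2, 0.0]
opening: 0.0
grasp_force: 0.0
```

{"api": "servo_tool", "payload": {
  "moves": [
    [-0.1,0.5,0,0],
    [-0.2,1.0,0,0],
    [-0.3,1.5,0,0],
    [-0.4,2.1,0,0],
    [-0.5,2.7,0,0],
    [-0.6,3.3,0,0],
    [-0.7,3.9,0,0],
    [-0.85,4.5,0,0],
    [-1.0,5.1,0,0],
    [-1.05,5.5,0,0],
    [-1.1,5.8,0,0],
    [-1.1,5.8,0,0]
  ]
}}

```text
time: 2.97
ee_pos: [0.4789, -0.1568, 0.0913]
tcp_rot: [-180.0, 0.2, 100.9]
wrist_force: [-0.0, -8.8, -0.2]
opening: -0.0003
grasp_force: 4.2
```

{"api": "servo_tool", "payload": {
  "moves": [
    [-0.04,0.2,0,0],
    [-0.08,0.4,0,0],
    [-0.1,0.5,0,0],
    [-0.1,0.5,0,0]
  ]
}}

```text
time: 3.3
ee_pos: [0.4789, -0.1562, 0.0916]
tcp_rot: [-180.0, 0.7, 100.7]
wrist_force: [4.8, -32.7, -6.2]
opening: 0.0001
grasp_force: 16.5
```

{"api": "servo_tool", "payload": {
  "moves": [
    [0.2,-1.2,0,0],
    [0.3,-2,2,0],
    [0.5,-4,5,0],
    [0.7,-7,8,0],
    [0.9,-8.4,8,0],
    [0.9,-8.4,8,0],
    [0.9,-8.4,8,0]
  ]
}}

```text
time: 3.88
ee_pos: [0.4868, -0.2352, 0.1706]
tcp_rot: [-180.0, -0.1, 100.8]
wrist_force: [-0.1, 0.8, -0.3]
opening: -0.0001
grasp_force: 0.0
```

Run:
```python
from h import *
im,C=shot('wrist','w3.png')
o=get_obs();print(o['ee_pos'],o['tcp_rot'],o['wrist_force'])
cv2.imwrite('pics/w3c.png',cv2.resize(im[10:260,200:460,::-1],None,fx=2.4,fy=2.4,interpolation=cv2.INTER_CUBIC))
```

```text
[ 0.48652134 -0.23449677  0.17020661] [-1.79921906e+02 -9.19693719e-02  1.00853991e+02] [-0.38696185  0.33668459  0.02439796]
```

View pics/w3c.png

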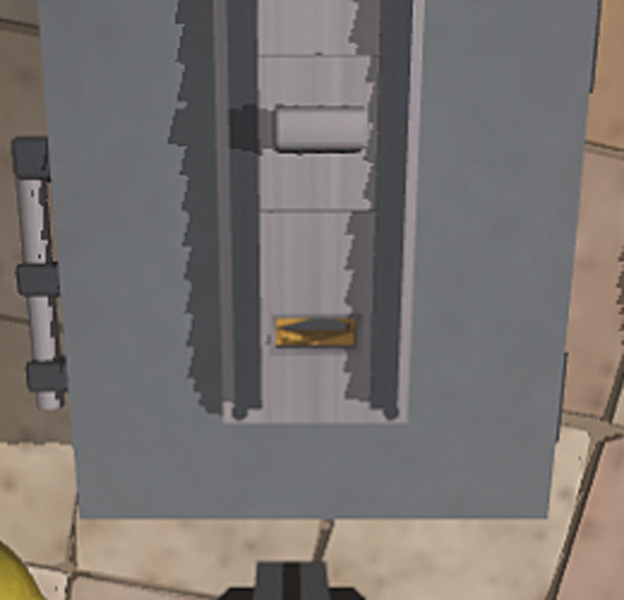

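The open shutter exposes the brass keyhole at crop (275–356, 317–348). I'll locate it and use the known finger tips to check the wrist camera for bias.

Run:
```python
from h import *
im=cv2.imread('pics/w3.png'); o=get_obs(); C=cam('wrist',o)
hsv=cv2.cvtColor(im,cv2.COLOR_BGR2HSV)
roi=im[135:162,308:355].astype(int)
sat=hsv[135:162,308:355,1]
m=(sat>60).astype(np.uint8); print(m.sum(0).tolist(),m.sum(1).tolist())
g=im[:,:,1]; print('row through',g[148,305:358].tolist()); print('col',g[136:164,325].tolist(),g[136:164,340].tolist())
f=lambda L:np.array(L)/2.4+[200,10]
k=onplane(C,f([(275,317),(356,317),(356,348),(275,348),(315.5,332.5)]),.078)[:,:2]
print('mouth',(k*1000).round(1).tolist(), np.linalg.norm(k[1]-k[0]),np.linalg.norm(k[3]-k[0]), np.degrees(np.arctan2(*(k[1]-k[0])[::-1])))
Rt=R.from_euler('xyz',o['tcp_rot'],degrees=True).as_matrix()
P=[o['ee_pos']+Rt@[s,t,0] for s in(-.011,0,.011) for t in (-.01,0,.01)]
print(proj(C,P).round(1).tolist(),'obs',f([(257,562),(325,562),(291,562)]).tolist())
lid=f([(81,519),(547,518),(40,10)]);a=np.radians(10.85); Rb=np.array([[np.cos(a),-np.sin(a)],[np.sin(a),np.cos(a)]]); c=np.array([.4791,-.1639])
print('lid',((onplane(C,lid,.07)[:,:2]-c)@Rb*1000).round(1).tolist())
```

```text
[0, 0, 0, 0, 0, 0, 0, 11, 12, 12, 11, 12, 11, 9, 9, 10, 10, 10, 9, 9, 8, 7, 7, 7, 7, 7, 7, 7, 7, 7, 7, 8, 8, 8, 8, 9, 9, 11, 12, 12, 0, 0, 0, 0, 0, 0, 0] [0, 0, 0, 0, 0, 0, 0, 14, 23, 16, 9, 7, 31, 33, 33, 33, 33, 33, 33, 0, 0, 0, 0, 0, 0, 0, 0]
row through [70, 69, 64, 100, 135, 140, 139, 131, 129, 127, 114, 119, 133, 121, 108, 105, 95, 84, 73, 57, 53, 56, 59, 59, 60, 59, 61, 60, 60, 59, 59, 59, 60, 60, 59, 57, 59, 58, 61, 60, 63, 75, 64, 66, 79, 81, 90, 91, 91, 85, 74, 70, 72]
col [137, 136, 136, 137, 131, 112, 112, 113, 80, 70, 71, 64, 53, 85, 119, 111, 77, 61, 64, 102, 117, 118, 135, 137, 136, 136, 137, 137] [136, 136, 136, 139, 130, 107, 92, 74, 74, 73, 72, 67, 57, 65, 78, 89, 90, 77, 65, 94, 111, 117, 133, 139, 136, 137, 136, 135]
mouth [[472.4, -191.8], [495.6, -187.3], [497.6, -196.2], [474.1, -200.8], [484.9, -194.0]] 0.023642217107333323 0.009116945950919754 10.909816431376145
[[302.6, 282.8], [323.2, 282.8], [343.8, 282.8], [302.3, 262.5], [323.3, 262.5], [344.3, 262.5], [301.9, 241.3], [323.4, 241.3], [344.9, 241.4]] obs [[307.08333333333337, 244.16666666666669], [335.4166666666667, 244.16666666666669], [321.25, 244.16666666666669]]
lid [[-75.7, -92.9], [76.5, -92.4], [-76.0, 56.8]]
```

{"api": "servo_tool", "payload": {
  "moves": [
    [0,2,3,0],
    [0,5,6,0],
    [0,9,8,0],
    [0,13,8,0],
    [0,17,8,0],
    [0,21,8,0],
    [0,25,8,0],
    [0,29,8,0],
    [0,33,8,0],
    [0,37,8,0],
    [0,40.5,8,0],
    [0,42.5,8,0],
    [0,42.5,8,0],
    [0,42.5,8,0],
    [0,42.5,8,0]
  ],
  "claw": 0
}}

```text
time: 5.18
ee_pos: [0.4862, 0.19, 0.2506]
tcp_rot: [-179.9, 0.0, 100.9]
wrist_force: [-0.7, -0.9, -0.1]
opening: 0.0853
grasp_force: 0.0
```

Run:
```python
from h import *
im,C=shot('wrist','w4.png')
o=get_obs();print(o['ee_pos'],o['tcp_rot'],o['q'])
```

```text
[0.4865002  0.18953012 0.25095416] [-1.79955115e+02  1.31269268e-02  1.00882643e+02] [ 2.12874515e+01  1.66126916e+00  8.80426617e+00  9.71895150e+01
 -4.80471036e-03  1.00404815e+02]
```

View pics/w4.png

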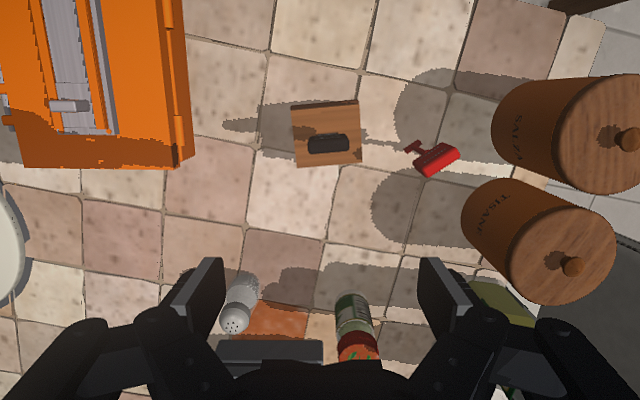

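The wrist view shows the stand at (327,133), with the black bow seen end-on at (328,143). The red decoy is at (437,158), well to the right.

Run:
```python
from h import *
im=cv2.imread('pics/w4.png'); o=get_obs(); C=cam('wrist',o)
g=im.max(2)
for t in (45,60,75):
    m=np.zeros(g.shape,np.uint8); m[120:165,298:358]=(g[120:165,298:358]<t)
    cs=max(cv2.findContours(m,0,1)[0],key=cv2.contourArea)
    P=cs.reshape(-1,2).astype(float)
    for z in(.111,.093): print(t,z,cv2.minAreaRect((onplane(C,P,z)[:,:2]*1000).astype(np.float32)), cv2.boundingRect(cs))
print(g[125:162,328].tolist()); print(g[143,300:356].tolist())
h=cv2.cvtColor(im,cv2.COLOR_BGR2HSV)
m=np.zeros(g.shape,np.uint8); r=(slice(88,178),slice(280,375)); m[r]=((h[r][:,:,1]>95)&(h[r][:,:,2]>90))
m=cv2.morphologyEx(m,cv2.MORPH_CLOSE,np.ones((9,9)))
m=cv2.morphologyEx(m,cv2.MORPH_OPEN,np.ones((5,5)))
cs=max(cv2.findContours(m,0,1)[0],key=cv2.contourArea); print('stand',cv2.minAreaRect((onplane(C,cs.reshape(-1,2),.046)[:,:2]*1000).astype(np.float32)))
# Z column at bow estimate
for q in [(.4865,.226)]:print(proj(C,[[*q,.111],[*q,.075],[*q,.046]]).round(1).tolist())
print(im[110,320],im[160,320],im[130,375])
```

```text
45 0.111 ((469.06060791015625, 228.72467041015625), (1.7876702547073364, 0.5895344018936157), 55.43922424316406) (310, 137, 3, 2)
45 0.093 ((468.921630859375, 226.45945739746094), (1.9019677639007568, 0.6272377967834473), 55.43980407714844) (310, 137, 3, 2)
60 0.111 ((483.665283203125, 227.11572265625), (34.34185791015625, 15.171073913574219), 16.138246536254883) (308, 134, 41, 20)
60 0.093 ((484.4600524902344, 224.74761962890625), (36.53748321533203, 16.14104461669922), 16.138219833374023) (308, 134, 41, 20)
75 0.111 ((483.69549560546875, 227.16795349121094), (34.357887268066406, 15.737347602844238), 15.709535598754883) (308, 133, 41, 21)
75 0.093 ((484.4921569824219, 224.80322265625), (36.55452346801758, 16.743513107299805), 15.70954418182373) (308, 133, 41, 21)
[150, 151, 151, 154, 154, 154, 150, 133, 94, 73, 51, 47, 52, 53, 48, 51, 54, 54, 54, 53, 53, 55, 55, 54, 55, 53, 45, 76, 129, 148, 145, 146, 150, 152, 150, 148, 144]
[142, 141, 142, 141, 141, 142, 141, 101, 37, 50, 51, 53, 54, 54, 53, 54, 53, 54, 52, 53, 54, 56, 55, 55, 54, 55, 55, 55, 54, 54, 55, 54, 54, 56, 56, 54, 54, 55, 57, 54, 56, 55, 56, 55, 54, 56, 55, 51, 41, 118, 150, 145, 145, 145, 146, 146]
stand ((483.8868713378906, 226.1422882080078), (69.86077117919922, 63.428401947021484), 16.23102569580078)
[[330.7, 144.6], [329.7, 139.2], [329.1, 135.6]]
[ 64 101 151] [ 65 102 151] [158 179 203]
```

{"api": "servo_tool", "payload": {
  "moves": [
    [0,0.5,-1,0.12],
    [0,1,-2,0.24],
    [0,1.5,-3,0.36],
    [0,2,-4,0.48],
    [0,2.5,-5,0.6],
    [-0.1,3,-6,0.72],
    [-0.2,3.6,-7,0.84],
    [-0.2,3.6,-8,0.96],
    [-0.2,3.6,-8,1.08],
    [-0.2,3.6,-8,1.2],
    [-0.2,3.6,-8,1.32],
    [-0.2,3.6,-8,1.44],
    [-0.2,3.6,-8,1.56],
    [-0.2,3.6,-8,1.66],
    [-0.2,3.6,-8,1.66],
    [-0.2,3.6,-8,1.66]
  ]
}}

```text
time: 6.57
ee_pos: [0.4851, 0.2251, 0.1713]
tcp_rot: [-180.0, 0.0, -164.3]
wrist_force: [-0.3, 0.5, 0.1]
opening: 0.0857
grasp_force: 0.0
```

Run:
```python
from h import *
im,C=shot('wrist','w5.png')
o=get_obs();print(o['ee_pos'],o['tcp_rot'],o['q'])
g=im.max(2); Z=[.111,.075]
p=proj(C,[[.485,.2257,.111],[.485,.2257,.075]]); print(p.round(1).tolist())
u,v=p[0].astype(int); r=(slice(max(v-50,0),v+50),slice(u-50,u+50))
m=np.zeros(g.shape,np.uint8); m[r]=(g[r]<65)
cs=max(cv2.findContours(m,0,1)[0],key=cv2.contourArea); print(cv2.boundingRect(cs),cv2.minAreaRect((onplane(C,cs.reshape(-1,2),.111)[:,:2]*1000).astype(np.float32)))
```

```text
[0.48507066 0.22526793 0.17133812] [ 1.79999919e+02  3.70177944e-03 -1.64277422e+02] [ 2.49105365e+01  2.06819316e+00  3.81260598e-01  8.83094002e+01
 -5.10818442e-04  9.18795871e+00]
[[321.3, 219.0], [321.3, 202.0]]
(312, 177, 18, 63) ((478.4601745605469, 223.29092407226562), (42.11551284790039, 11.13001537322998), 15.745935440063477)
```

The bow is centred between the fingers. Next I'll descend and grip it.

{"api": "servo_tool", "payload": {
  "moves": [
    [-0.1,0,-2,0],
    [-0.1,0,-4,0],
    [-0.1,0,-6,0],
    [-0.1,0,-8,0],
    [-0.1,0,-9.2,0],
    [-0.1,0,-9.6,0],
    [-0.1,0,-9.6,0]
  ]
}}

```text
time: 7.2
ee_pos: [0.4836, 0.2256, 0.0746]
tcp_rot: [-180.0, -0.1, -164.1]
wrist_force: [-0.6, 0.3, 0.2]
opening: 0.0858
grasp_force: 0.0
```

{"api": "servo_tool", "payload": {
  "moves": [
    [0,0,0,0],
    [0,0,0,0],
    [0,0,0,0],
    [0,0,0,0],
    [0,0,0,0],
    [0,0,0,0],
    [0,0,0,0],
    [0,0,0,0]
  ],
  "claw": 1,
  "force": 80
}}

```text
time: 7.87
ee_pos: [0.4843, 0.2257, 0.0757]
tcp_rot: [-180.0, 0.0, -164.0]
wrist_force: [0.8, -3.9, 3.9]
opening: 0.0112
grasp_force: 78.0
```

{"api": "servo_tool", "payload": {
  "moves": [
    [0,0,1,0],
    [0,0,2.5,0],
    [0,0,4,0],
    [0,0,6,0],
    [0,0,9,0],
    [0,0,12,0],
    [0,0,15,0],
    [0,0,15,0]
  ]
}}

```text
time: 8.53
ee_pos: [0.4851, 0.2269, 0.2319]
tcp_rot: [179.9, 0.4, -164.0]
wrist_force: [1.2, 0.5, 0.1]
opening: 0.0109
grasp_force: 78.4
```

Run:
```python
from h import *
im,C=shot('wrist','w6.png')
o=get_obs();print(o['ee_pos'],o['tcp_rot'],o['opening'],o['grasp_force'])
p=o['ee_pos']; Rt=R.from_euler('xyz',o['tcp_rot'],degrees=True).as_matrix()
print('bit proj',proj(C,[p+Rt@[s,0,.069] for s in(-.01,0,.01)]).round(1).tolist())
```

```text
[0.48491722 0.22674794 0.22900891] [ 179.91351919    0.30495842 -163.99275427] 0.011227539134983084 78.38021278381348
bit proj [[320.2, 225.9], [320.2, 212.3], [320.2, 198.3]]
```

{"api": "servo_tool", "payload": {
  "moves": [
    [0,-2,0,0],
    [0,-5,0,0],
    [0,-9,0,-0.03],
    [0,-13,0,-0.06],
    [0,-17,0,-0.09],
    [0,-21,0,-0.09],
    [0,-25,0,-0.09],
    [0,-29,0,-0.09],
    [0,-33,0,-0.09],
    [0,-37,0,-0.09],
    [0.1,-40,0,-0.09],
    [0.1,-41.5,-1,-0.09],
    [0.1,-41.9,-2.5,-0.09],
    [0.1,-41.9,-4,-0.09],
    [0.1,-41.9,-4.9,-0.09],
    [0.1,-41.9,-4.9,-0.09],
    [0.1,-41.9,-4.9,-0.09],
    [0.1,-41.9,-4.9,-0.09]
  ]
}}

```text
time: 10.08
ee_pos: [0.4852, -0.1927, 0.177]
tcp_rot: [-180.0, 0.0, -169.1]
wrist_force: [0.8, 0.6, 0.6]
opening: 0.0108
grasp_force: 78.4
```

Run:
```python
from h import *
im,C=shot('wrist','w7.png')
o=get_obs();print(o['ee_pos'],o['tcp_rot'],o['opening'],o['q'])
p=o['ee_pos']; Rt=R.from_euler('xyz',o['tcp_rot'],degrees=True).as_matrix()
print('bit proj',proj(C,[p+Rt@[s,0,.069] for s in(-.01,0,.01)]).round(1).tolist())
print('hole proj',proj(C,[.4848,-.1935,.078]))
cv2.imwrite('pics/w7c.png',cv2.resize(im[130:270,240:400,::-1],None,fx=4.2,fy=4.2,interpolation=cv2.INTER_CUBIC))
shot('side','d7.png'); shot('scene','s7.png')
```

```text
[ 0.4853705  -0.19274049  0.17723797] [-1.79965608e+02  6.35498182e-02 -1.69122353e+02] 0.010905635181243961 [-2.16608436e+01  3.16024155e-01 -7.49745433e-01  8.88621576e+01
  5.18755858e-03 -3.25384679e+01]
bit proj [[320.4, 228.5], [320.4, 214.7], [320.4, 200.6]]
hole proj [[319.65213297 200.01937268]]
```

View pics/w7c.png

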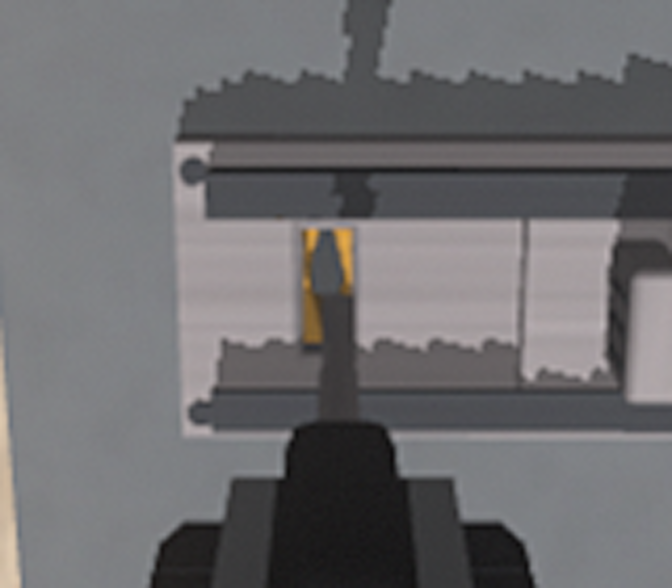

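This view shows the slot at crop (302–356, 225–350) and the key's bit hanging just above it, with its leading end at row 293 and centred near column 336. I'll work out the offset from these.

Run:
```python
from h import *
im=cv2.imread('pics/w7.png'); o=get_obs(); C=cam('wrist',o)
f=lambda L:np.array(L)/4.2+[240-.4,130-.4]
a=np.radians(10.85); Rb=np.array([[np.cos(a),-np.sin(a)],[np.sin(a),np.cos(a)]])
h=onplane(C,f([(302,225),(356,225),(356,350),(302,350)]),.078)[:,:2]
print('slot',(h*1000).round(1).tolist(),np.linalg.norm(h[1]-h[0])*1e3,np.linalg.norm(h[2]-h[1])*1e3)
hc=h.mean(0)
b=onplane(C,f([(336,293)]),.108)[0,:2]; t=b+Rb@[.009,0]
print('hole c',hc,'tip c',t,'diff world mm',(hc-t)*1000,'box',Rb.T@(hc-t)*1000,'tcp',o['ee_pos'][:2])
for r in (201,205,210,218): print(r,im[r,308:334].max(1).tolist())
print([im[r,320].max() for r in range(178,232)])
```

```text
slot [[473.2, -202.1], [471.4, -192.7], [494.6, -188.2], [496.5, -197.9]] 9.61563485974571 23.64476946968737
hole c [ 0.48394755 -0.19520837] tip c [ 0.48406769 -0.19375933] diff world mm [-0.12013744 -1.44904526] box [-0.39075582 -1.40052671] tcp [ 0.48538893 -0.19282701]
201 [161, 152, 131, 114, 120, 129, 107, 76, 66, 63, 64, 62, 63, 61, 60, 56, 97, 145, 160, 159, 160, 159, 159, 159, 160, 159]
205 [171, 160, 137, 118, 120, 129, 127, 109, 77, 61, 61, 62, 62, 63, 63, 56, 100, 151, 169, 170, 169, 168, 167, 168, 167, 168]
210 [176, 166, 134, 98, 110, 132, 132, 134, 106, 64, 59, 60, 62, 62, 63, 58, 100, 150, 169, 169, 170, 156, 139, 141, 138, 158]
218 [99, 101, 101, 101, 102, 99, 101, 95, 74, 59, 61, 61, 60, 61, 63, 63, 70, 92, 102, 101, 101, 99, 101, 101, 101, 100]
[np.uint8(87), np.uint8(80), np.uint8(69), np.uint8(76), np.uint8(127), np.uint8(151), np.uint8(179), np.uint8(195), np.uint8(178), np.uint8(171), np.uint8(157), np.uint8(126), np.uint8(94), np.uint8(88), np.uint8(84), np.uint8(86), np.uint8(86), np.uint8(87), np.uint8(88), np.uint8(84), np.uint8(79), np.uint8(74), np.uint8(65), np.uint8(63), np.uint8(62), np.uint8(64), np.uint8(65), np.uint8(62), np.uint8(62), np.uint8(61), np.uint8(61), np.uint8(61), np.uint8(62), np.uint8(61), np.uint8(62), np.uint8(61), np.uint8(63), np.uint8(61), np.uint8(61), np.uint8(61), np.uint8(60), np.uint8(60), np.uint8(59), np.uint8(61), np.uint8(60), np.uint8(59), np.uint8(59), np.uint8(60), np.uint8(60), np.uint8(60), np.uint8(60), np.uint8(58), np.uint8(42), np.uint8(28)]
```

{"api": "servo_tool", "payload": {
  "moves": [
    [0,-0.12,-1,0],
    [0,-0.12,-2,0],
    [0,-0.12,-2.6,0],
    [0,-0.12,-2.8,0],
    [0,-0.12,-3.0,0],
    [0,-0.12,-3.2,0],
    [0,-0.12,-3.4,0],
    [0,-0.12,-3.6,0],
    [0,-0.12,-3.6,0]
  ]
}}

```text
time: 10.98
ee_pos: [0.4849, -0.1942, 0.14]
tcp_rot: [180.0, -0.0, -169.2]
wrist_force: [-0.2, 0.7, -0.3]
opening: 0.0109
grasp_force: 78.4
```

{"api": "servo_tool", "payload": {
  "moves": [
    [0,0,-0.2,0],
    [0,0,-0.25,0.1],
    [0,0,-0.3,0.16],
    [0,0,-0.3,0.05],
    [0,0,-0.3,-0.06],
    [0,0,-0.3,-0.16],
    [0,0,-0.3,-0.05],
    [0,0,-0.3,0.06],
    [0,0,-0.3,0.16],
    [0,0,-0.35,0.05],
    [0,0,-0.35,-0.06],
    [0,0,-0.35,-0.16],
    [0,0,-0.35,-0.08],
    [0,0,-0.35,0]
  ]
}}

```text
time: 12.15
ee_pos: [0.4851, -0.1943, 0.1369]
tcp_rot: [-180.0, 0.0, -169.0]
wrist_force: [0.5, 0.4, -0.5]
opening: 0.0112
grasp_force: 78.5
```

{"api": "servo_tool", "payload": {
  "moves": [
    [0,0,-0.1,0.1],
    [0,0,-0.15,0.16],
    [0,0,-0.15,0.05],
    [0,0,-0.15,-0.06],
    [0,0,-0.15,-0.16],
    [0,0,-0.2,-0.05],
    [0,0,-0.2,0.06],
    [0,0,-0.2,0.16],
    [0,0,-0.2,0.05],
    [0,0,-0.2,-0.06],
    [0,0,-0.2,-0.16],
    [0,0,-0.2,-0.08],
    [0,0,-0.2,0]
  ]
}}

```text
time: 13.23
ee_pos: [0.4851, -0.1943, 0.1349]
tcp_rot: [-180.0, 0.0, -169.0]
wrist_force: [0.0, 0.1, -0.8]
opening: 0.011
grasp_force: 78.5
```

{"api": "servo_tool", "payload": {
  "moves": [
    [0,0,-0.1,0.1],
    [0,0,-0.2,0.16],
    [0,0,-0.2,0.05],
    [0,0,-0.2,-0.06],
    [0,0,-0.2,-0.16],
    [0,0,-0.3,-0.05],
    [0,0,-0.3,0.06],
    [0,0,-0.3,0.16],
    [0,0,-0.4,0.05],
    [0,0,-0.4,-0.06],
    [0,0,-0.4,-0.16],
    [0,0,-0.4,-0.08],
    [0,0,-0.4,0]
  ]
}}

```text
time: 14.32
ee_pos: [0.4852, -0.1944, 0.1309]
tcp_rot: [-180.0, 0.0, -169.0]
wrist_force: [0.4, -1.4, -0.6]
opening: 0.0111
grasp_force: 78.3
```

{"api": "servo_tool", "payload": {
  "moves": [
    [0,0,-0.1,0.1],
    [0,0,-0.1,0.16],
    [0,0,-0.2,0.05],
    [0,0,-0.2,-0.06],
    [0,0,-0.2,-0.16],
    [0,0,-0.3,-0.05],
    [0,0,-0.3,0.06],
    [0,0,-0.3,0.16],
    [0,0,-0.4,0.05],
    [0,0,-0.4,-0.06],
    [0,0,-0.4,-0.16],
    [0,0,-0.5,-0.08],
    [0,0,-0.5,0]
  ]
}}

```text
time: 15.4
ee_pos: [0.4851, -0.1943, 0.1258]
tcp_rot: [-180.0, 0.0, -169.0]
wrist_force: [0.6, -0.8, -0.3]
opening: 0.0111
grasp_force: 78.6
```

{"api": "servo_tool", "payload": {
  "moves": [
    [0,0,-0.2,0],
    [0,0,-0.4,0],
    [0,0,-0.6,0],
    [0,0,-0.8,0],
    [0,0,-0.8,0]
  ]
}}

```text
time: 15.82
ee_pos: [0.485, -0.1943, 0.1173]
tcp_rot: [-180.0, -0.0, -169.2]
wrist_force: [1.1, -2.2, -1.0]
opening: 0.0113
grasp_force: 78.2
```

{"api": "servo_tool", "payload": {
  "moves": [
    [0,0,-0.15,0],
    [0,0,-0.3,0],
    [0,0,-0.45,0],
    [0,0,-0.6,0],
    [0,0,-0.7,0],
    [0,0,-0.7,0]
  ]
}}

```text
time: 16.32
ee_pos: [0.4853, -0.1944, 0.1126]
tcp_rot: [-179.9, 0.1, -169.2]
wrist_force: [-3.3, -0.2, 13.5]
opening: 0.0109
grasp_force: 80.7
```

The key bottomed out at the expected floor height. I'll ease the press slightly and start turning clockwise.

{"api": "servo_tool", "payload": {
  "moves": [
    [0,0,0.12,-0.1],
    [0,0,0.12,-0.2],
    [0,0,0.12,-0.3],
    [-0.01,-0.02,0.12,-0.4],
    [-0.02,-0.03,0.12,-0.5],
    [-0.03,-0.04,0.12,-0.6],
    [-0.03,-0.05,0.12,-0.7],
    [-0.04,-0.06,0.12,-0.8],
    [-0.04,-0.06,0.12,-0.8]
  ]
}}

```text
time: 17.07
ee_pos: [0.4854, -0.1944, 0.1127]
tcp_rot: [179.9, 0.1, 144.8]
wrist_force: [2.1, 1.3, 5.6]
opening: 0.011
grasp_force: 79.5
```

```bash
python3 -c "
from h import *
o=get_obs();print(o['ee_pos'],o['tcp_rot'],o['wrist_force'],o['torque'],o['q'])"
```

```text
[ 0.485357   -0.19442626  0.1126928 ] [1.79896117e+02 7.66814613e-02 1.44769003e+02] [2.12629319 1.34744669 5.64363505] [ 0.54632787 -0.65291181  0.06147434] [-21.87568981   0.47114466  -7.70996137  81.72029044   0.08336098
  13.35530981]
```

{"api": "servo_tool", "payload": {
  "moves": [
    [0,0,0,-0.1],
    [0,0,0,-0.2],
    [-0.01,0,0,-0.3],
    [-0.02,-0.01,0,-0.4],
    [-0.03,-0.01,0,-0.5],
    [-0.03,-0.01,0,-0.6],
    [-0.04,-0.02,0,-0.7],
    [-0.04,-0.02,0,-0.8],
    [-0.04,-0.02,0,-0.86],
    [-0.04,-0.02,0,-0.9],
    [-0.04,-0.02,0,-0.9],
    [-0.04,-0.02,0,-0.9]
  ]
}}

```text
time: 18.07
ee_pos: [0.4859, -0.1945, 0.1127]
tcp_rot: [179.8, -0.0, 93.7]
wrist_force: [8.1, 2.6, 2.5]
opening: 0.0109
grasp_force: 79.1
```

```bash
python3 -c "
from h import *
o=get_obs();print(o['ee_pos'],o['tcp_rot'],o['wrist_force'],o['torque'],o['q'])"
```

```text
[ 0.48588908 -0.1944751   0.11274441] [ 1.79765155e+02 -4.37186668e-02  9.36841704e+01] [8.11158656 2.62442633 2.53504552] [ 0.77908214 -1.91021664  0.05978744] [-21.89023402   0.44404328  -7.73179639  81.63119583   0.14081363
  64.42592227]
```

{"api": "servo_tool", "payload": {
  "moves": [
    [0.05,0.01,0,-0.03],
    [0.08,0.02,0,-0.06],
    [0.08,0.02,0,-0.06],
    [0.08,0.02,0,-0.06]
  ],
  "force": 100
}}

```text
time: 18.4
ee_pos: [0.4863, -0.1944, 0.1128]
tcp_rot: [179.8, -0.0, 90.3]
wrist_force: [5.8, 2.5, 4.4]
opening: 0.0105
grasp_force: 97.5
```

```bash
python3 -c "
from h import *
o=get_obs();print(o['ee_pos'],o['tcp_rot'],o['wrist_force'],o['torque'])"
```

```text
[ 0.48626767 -0.1944418   0.11276299] [ 1.79820866e+02 -3.19000263e-02  9.02504616e+01] [5.82154194 2.45686827 4.36385049] [ 0.58357404 -1.42719515  0.21770921]
```

{"api": "servo_tool", "payload": {
  "moves": [
    [0.04,0.02,0,-0.02],
    [0.04,0.02,0,-0.04],
    [0.04,0.02,0,-0.04],
    [0.04,0.02,0,-0.04],
    [0.04,0.02,0,-0.04],
    [0.04,0.02,0,-0.04]
  ]
}}

```text
time: 18.9
ee_pos: [0.4864, -0.1944, 0.1128]
tcp_rot: [179.9, -0.0, 88.0]
wrist_force: [4.1, 1.8, 4.9]
opening: 0.0106
grasp_force: 97.8
```

```bash
python3 -c "
from h import *
o=get_obs();print(o['ee_pos'],o['tcp_rot'],o['wrist_force'],o['torque'])
im,C=shot('side','d9.png')
a=cv2.imread('pics/side0.png').astype(int);b=cv2.imread('pics/d9.png').astype(int)
d=(np.abs(a-b).max(2)>40)
for n,(u,v) in dict(lemon=(334,270),mug=(380,272),pepper=(297,213),spice=(331,198),yog=(386,213),jam=(373,193),stand=(286,189),red=(307,173)).items(): print(n,d[v-10:v+10,u-8:u+8].mean().round(2))
"
```

```text
[ 0.48640102 -0.19436726  0.11275788] [ 1.79853382e+02 -1.47430815e-02  8.79581448e+01] [4.14651449 1.8194007  4.92352616] [ 0.453286   -1.16781618  0.5635723 ]
lemon 0.0
mug 0.0
pepper 0.01
spice 0.45
yog 0.0
jam 0.0
stand 0.05
red 0.0
```

```bash
python3 -c "
from h import *
im,C=shot('scene','s9.png')
a=cv2.imread('pics/scene0.png').astype(int);b=cv2.imread('pics/s9.png').astype(int)
d=(np.abs(a-b).max(2)>40)
for n,(u,v) in dict(spice=(274,228),pepper=(316,250),red=(204,255),yog=(274,197),lemon=(396,209)).items(): print(n,d[v-12:v+12,u-7:u+7].mean().round(2))
o=get_obs();print(o['tcp_rot'],o['torque'],o['wrist_force'],o['time'])
"
```

```text
spice 0.0
pepper 0.0
red 0.0
yog 0.0
lemon 0.0
[ 1.79851885e+02 -1.42170274e-02  8.79593875e+01] [ 0.38025881 -1.22097269  0.5111496 ] [5.1355029  1.33247062 5.6005531 ] 19.0
```

The bystanders haven't moved. The key is home and held firmly against its stop, so I'll hand the job in.

```bash
python3 -c "
from h import *
print(job_done())"
```

```text
the job is handed in; nothing more can be done
None
```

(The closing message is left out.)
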